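# Find and release the latched channel key of a microscope light source

### The arm

A 6-joint arm with a two-finger parallel gripper is mounted at the origin on the work surface. World frame = base frame: x ahead of the robot, y to its left, z up, the work surface at z = 0. Lengths are in m, angles in rad, forces in N, time in s.
With the tool pointing down it reaches from about 0.35 to 0.975 m from the base axis. Payload 4.9 kg.
Tool frame: the origin (TCP) lies at the very end of the fingers, on their centre line; the grasp point (between the pads) lies 19 mm behind it (ctrl.grasp_offset is the distance from the TCP to the grasp point, in m); z points along the fingers, y is the line along which they close (so a half turn about z gives the same grasp; the last joint's range is limited). The gripper opens to 85 mm and grips with 20 to 120 N. Pads are 22 mm wide; open, the fingers measure 114 mm over their backs; the gripper's body (76 mm by 85 mm) begins 54 mm behind the grasp point. The pads swing forward as they close: fully open they stand 13 mm farther back than shut.
Start: joints at [1.058, 0.053, 1.613, -0, 1.476, -0.119], TCP at [0.24, 0.577, 0.231] pointing down, gripper open.
Joint ranges: [-3.01, 3.01], [-1.01, 2.22], [0.06, 2.58], [-1.02, 4.17], [0.09, 2.62], [-3.14, 3.14]. Speed limits (rad/s): [2.57, 2.57, 3.14, 3.14, 3.14, 3.14].

### API

Orientations are given as a rotation vector (axis times angle).
In Python, from station import ctrl, optics gives the robot as it stands.
- The arm moves only by the shell command python3 -m handwheel 'ROWS' [OPENING] [FORCE]. ROWS is JSON, a list of rows, each an object of numbers: "tx", "ty", "tz": the shift along the tool's x, y, z in mm; "roll": the turn about the tool's z in rad. A call has 1 to 12 rows; each row shifts and turns the commanded pose from where the row before left it, along the tool's axes as they then stand; what a row does not reach is not made up. A row lasts 1/12 s, in which the tool goes at most 41.7 mm and 7.16 degrees, less where a joint would pass 70% of its speed; a pose out of reach is approached as far as the arm can. A call with a gripper value outside its range is refused whole. OPENING is the finger opening in mm, from 0 to 85.4, set as the call begins (- or left out, the last holds). The fingers move at their own pace and stop on an object; FORCE is the grip in N (left out, the last holds). Time passes only in rows, so rows that do not move let the fingers close. It gives the time, the measured TCP pose, the force, the opening and the grip force at its end, in the units of the state.
- ctrl.get_obs(): the state, without advancing time (a new reading comes with each control period).
- optics.get_image(name): name is "side" or "top"; returns (picture, depth): 384x512x3 uint8, red, green, blue; 384x512 float32, m along the optical axis (not along the pixel's ray), 0 where there is no reading.
- optics.camera_params(name): a dict with "mtx" (3x3 intrinsics, pixels), "extrinsics" (4x4, takes a point from camera to world coordinates). Camera axes: x right, y down, z forward; pixel columns grow to the right and rows downward; lengths in m; the calibration is good to about 2 mm. A picture is of the moment at which its call begins. camera_params takes no time and is no camera call.
- ctrl.finish_job(): hands the job in; it is judged then, once.
The state is a dict: "t": time; "q": joint angles; "dq": joint speeds; "effort": joint torques, N m; "tool_pos": TCP position; "tool_rot": TCP orientation; "contact_force": force on the tool from outside, world axes, zero at the start; "wrist_torque": the same for the moment, N m; "opening": finger opening in m; "grip_force": force on a finger pad.
Only numpy, scipy, OpenCV 4.12 (cv2) and the standard library are available. Lean on these libraries where they do the work, as an engineer would, in place of code of your own. Each camera call takes 0.05 s, during which the arm holds its last target. There are 200 camera calls.

### The job

The microscope's four-channel light source is switched off at the wall, so its pilot lamps are dark, but one of its four channel keys has been left latched down. Feel along the row from the robot's left to its right, tapping every key lightly with a fingertip, and do not push any raised key so far down that it would latch; when all four have been felt, press the latched key fully once and let it spring up, so that all four stand raised. Leave the flask, the dish, the oil bottle and the slide box standing where they are.

Things in the scene. Friction and masses are not known exactly. Their poses are not given: they have to be found in the camera images.
- light_box: cream housing fixed to the bench, 220 mm deep (x), 300 mm wide (y). Origin: centre of its underside; x away from the operator, y to his left. The front half is a deck 56 mm high with a black key panel (top 59 mm) and a row along y of four light grey push-push keys, 42 mm apart, tops 30 (x) by 24 mm; a sloped face from x = 0 with four dimmer knobs leads up to the lamp house, 104 mm high
- place_1 (a point): fixed point of the housing over the key at the robot's left-hand end (+y) of the row: centre of a key's top face at the height of a raised key, 70 mm above the bench. It does not move with the key. One of the four keys, in any place, is latched: its top stands 3.5 mm lower. Key travel is 7 mm straight down, measured from the raised height
- place_2 (a point): the same for the second key from the left. A raised key starts to move at 2.5 N and needs 1.2 N more for each mm down; let go, it comes back. Pushed 4.7 mm or more (about 8 N) it would latch. The latched key is firm: it does not move below 6.7 N. So a tap of 1 to 4 N stops at 0 to 1.5 mm on a raised key and at 3.5 mm on the latched one
- place_3 (a point): the same for the third key from the left. The latched key lets go when it is pushed 5.6 mm or more below the raised height (about 9 N; 11 N at the bottom, 7 mm) and then rises by its spring as the finger goes up. Pushed down fully once more, it would latch again
- place_4 (a point): the same for the fourth key, at the robot's right-hand end of the row
- flask: loose conical flask, 64 mm across at the foot, with a blue stopper, 115 mm high in all, standing beside the light source to the operator's right; origin at the centre of its foot
- dish: loose closed culture dish with red agar (pink through its clear lid), 90 mm across, 15.5 mm high, lying beside the light source to the operator's left; origin at the centre of its underside
- oil_bottle: loose amber bottle of immersion oil, 28 mm across, 60 mm high, standing in front of the light source; origin at the centre of its foot
- slide_box: loose blue box with a white lid for microscope slides, 35 by 85 mm, 30 mm high, lying in front of the light source; origin at the centre of its underside
There are look-alikes about, which are no part of the job. What is shaped like the oil_bottle but green or pink is not meant.

How it is judged:
On the way, in this order (a step that is already met when the one before it is completed fails the run):
1. the key at the left-hand end is touched with the fingers (((contact force between the fingers and cap_a_c0 above 0.4 N and horizontal distance between cap_a_c0 and place_1 below 0.01 m) or (contact force between the fingers and cap_b_c0 above 0.4 N and horizontal distance between cap_b_c0 and place_1 below 0.01 m) or (contact force between the fingers and cap_c_c0 above 0.4 N and horizontal distance between cap_c_c0 and place_1 below 0.01 m) or (contact force between the fingers and cap_d_c0 above 0.4 N and horizontal distance between cap_d_c0 and place_1 below 0.01 m))), for 0.04 s.
2. the key second from the left is touched with the fingers (((contact force between the fingers and cap_a_c0 above 0.4 N and horizontal distance between cap_a_c0 and place_2 below 0.01 m) or (contact force between the fingers and cap_b_c0 above 0.4 N and horizontal distance between cap_b_c0 and place_2 below 0.01 m) or (contact force between the fingers and cap_c_c0 above 0.4 N and horizontal distance between cap_c_c0 and place_2 below 0.01 m) or (contact force between the fingers and cap_d_c0 above 0.4 N and horizontal distance between cap_d_c0 and place_2 below 0.01 m))), for 0.04 s.
3. the key third from the left is touched with the fingers (((contact force between the fingers and cap_a_c0 above 0.4 N and horizontal distance between cap_a_c0 and place_3 below 0.01 m) or (contact force between the fingers and cap_b_c0 above 0.4 N and horizontal distance between cap_b_c0 and place_3 below 0.01 m) or (contact force between the fingers and cap_c_c0 above 0.4 N and horizontal distance between cap_c_c0 and place_3 below 0.01 m) or (contact force between the fingers and cap_d_c0 above 0.4 N and horizontal distance between cap_d_c0 and place_3 below 0.01 m))), for 0.04 s.
4. the key at the right-hand end is touched with the fingers (((contact force between the fingers and cap_a_c0 above 0.4 N and horizontal distance between cap_a_c0 and place_4 below 0.01 m) or (contact force between the fingers and cap_b_c0 above 0.4 N and horizontal distance between cap_b_c0 and place_4 below 0.01 m) or (contact force between the fingers and cap_c_c0 above 0.4 N and horizontal distance between cap_c_c0 and place_4 below 0.01 m) or (contact force between the fingers and cap_d_c0 above 0.4 N and horizontal distance between cap_d_c0 and place_4 below 0.01 m))), for 0.04 s.
5. the latched key, pressed and let go, stands raised (within 1.2 mm of the raised height) (z of cap_c_c0 in the frame of place_1 above -0.0083 m), for 0.1 s.
At the end, for the whole second after the job is handed in: all four keys stand raised again (within 1.2 mm of the raised height), and the flask, dish, oil bottle and slide box stand still and upright, within 20 mm of where they were (z of each of cap_a_c0, cap_b_c0, cap_c_c0, cap_d_c0 in the frame of place_1 above -0.0083 m and distance of each of flask, dish, oil_bottle, slide_box from where it was at the start of the episode below 0.02 m and angle between each of flask, dish, oil_bottle, slide_box's own z axis and vertical below 0.3 rad and linear speed of each of flask, dish, oil_bottle, slide_box below 0.02 m/s); the robot touches nothing.
It fails at once if a raised key is pushed so far (4.7 mm) that it would latch (z of any of cap_a_c0, cap_b_c0, cap_d_c0 in the frame of place_1 below -0.0118 m).
It fails at once if the flask is lifted, moved more than 20 mm or tipped (distance of flask from where it was at the start of the episode above 0.02 m or angle between flask's own z axis and vertical above 0.3 rad).
It fails at once if the dish is lifted, moved more than 20 mm or tipped (distance of dish from where it was at the start of the episode above 0.02 m or angle between dish's own z axis and vertical above 0.3 rad).
It fails at once if the oil bottle is lifted, moved more than 20 mm or tipped (distance of oil_bottle from where it was at the start of the episode above 0.02 m or angle between oil_bottle's own z axis and vertical above 0.3 rad).
It fails at once if the slide box is lifted, moved more than 20 mm or tipped (distance of slide_box from where it was at the start of the episode above 0.02 m or angle between slide_box's own z axis and vertical above 0.3 rad).
It also fails if it takes over 48 s, if anything falls off the work surface, if the arm or the gripper's body presses on something with over 40 N, if the wrist force passes 120 N, or if a joint passes its speed limit or range.

## Working session

There is one attempt and no reset: what is moved stays moved. The work goes in short steps, Python scripts to look and compute and a shell command to move; the robot and the scene stay as the last step left them, time stands still between calls to the robot, and variables do not carry over. Pictures are saved under pics/ and viewed, at most 10 in all, crops included, and the job is handed in when it is done.

```bash
ls; mkdir -p pics
python3 - <<'E'
from station import ctrl, optics
import cv2, numpy as np
o=ctrl.get_obs(); print({k:np.round(v,4) for k,v in o.items()})
for n in("top","side"):
    im,d=optics.get_image(n); np.savez(f"pics/{n}.npz",im=im,d=d)
    cv2.imwrite(f"pics/{n}.png",im[:,:,::-1]); p=optics.camera_params(n); print(n,p["mtx"],p["extrinsics"])
E
```

```text
pics
{'t': np.float64(0.0), 'q': array([ 1.058 ,  0.0533,  1.6143, -0.    ,  1.476 , -0.119 ]), 'dq': array([-0.0008, -0.0006, -0.0002,  0.0006, -0.0013,  0.0006]), 'effort': array([ 2.10000e-03, -3.93679e+01, -3.70180e+01,  1.00000e-04,
        7.00000e-03,  0.00000e+00]), 'tool_pos': array([0.2395, 0.5766, 0.2301]), 'tool_rot': array([-6.1440e-01, -3.0803e+00,  3.0000e-03]), 'contact_force': array([-0.5874,  0.2208, -0.301 ]), 'wrist_torque': array([ 0.0171,  0.0142, -0.0357]), 'grip_force': np.float64(0.0), 'opening': np.float64(0.0853)}
top [[364.94828509   0.         252.92549223]
 [  0.         364.94828509 186.19043294]
 [  0.           0.           1.        ]] [[ 0.02012695 -0.99431598  0.10454964  0.4834262 ]
 [-0.99964474 -0.01818605  0.01948475 -0.00678943]
 [-0.01747265 -0.10490467 -0.99432878  0.88818347]
 [ 0.          0.          0.          1.        ]]
side [[493.72825604   0.         249.95711056]
 [  0.         493.72825604 193.18756348]
 [  0.           0.           1.        ]] [[ 0.66269328 -0.39883706  0.63385062 -0.10663548]
 [-0.748537   -0.32674582  0.57700045 -0.62890502]
 [-0.02302113 -0.85683497 -0.51507656  0.6306226 ]
 [ 0.          0.          0.          1.        ]]
```

View pics/top.png

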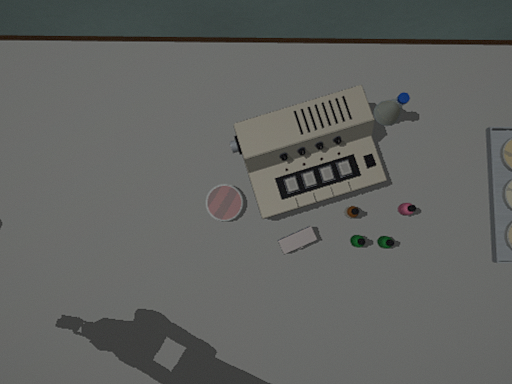

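View pics/side.png

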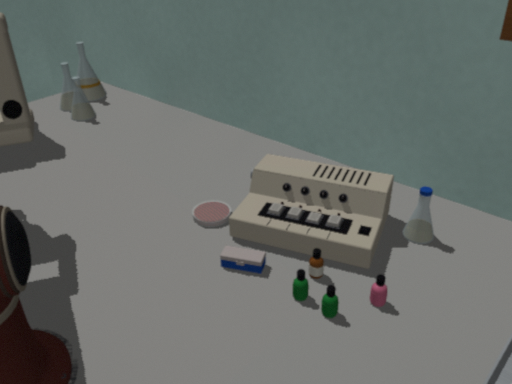

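The top view shows the light source turned about 15°, with its keys at about (291,184), (309,179), (327,174) and (345,168). The slide box is at (298,239), the amber bottle at (353,212), the dish at (224,202) and the flask at (390,110). In the side view the keys are at about (276,209), (295,213), (315,217) and (335,221).

```bash
cat > h.py <<'E'
import numpy as np, cv2
from station import optics
P={n:optics.camera_params(n) for n in("top","side")}
def cloud(n,d):
    K,T=P[n]["mtx"],P[n]["extrinsics"]; v,u=np.indices(d.shape)
    c=np.stack([(u-K[0,2])/K[0,0]*d,(v-K[1,2])/K[1,1]*d,d],-1); return c@T[:3,:3].T+T[:3,3]
def tri(a,b):
    M=[P[n]["mtx"]@np.linalg.inv(P[n]["extrinsics"])[:3] for n in("top","side")]
    X=cv2.triangulatePoints(M[0],M[1],np.float64(a).reshape(2,1),np.float64(b).reshape(2,1)); X=X[:3,0]/X[3,0]
    return X
E
python3 - <<'E'
from h import *
np.set_printoptions(precision=4,suppress=True)
seeds={"top":[(291,184),(309,179),(327,174),(345,168)],"side":[(276,209),(295,213),(315,217),(335,221)]}
C={}
for n in seeds:
    z=np.load(f"pics/{n}.npz"); W=cloud(n,z["d"]); g=cv2.cvtColor(z["im"],cv2.COLOR_RGB2GRAY)
    C[n]=[]
    for s in seeds[n]:
        x,y=s; w=g[y-10:y+11,x-10:x+11]; 
        m=((w>90)).astype(np.uint8); k,l,st,c=cv2.connectedComponentsWithStats(m,connectivity=4)
        i=l[10,10]; yy,xx=np.nonzero(l==i); yy+=y-10; xx+=x-10
        p=W[yy,xx]; print(n,s,w[10,10],st[i],(xx.mean(),yy.mean()),np.median(p,0),p.mean(0))
        C[n].append((xx.mean(),yy.mean()))
    x0,y0,x1,y1=(235,85,390,220) if n=="top" else (225,155,395,255)
    cv2.imwrite(f"pics/{n}_c.png",cv2.resize(z["im"][y0:y1,x0:x1,::-1],None,fx=5 if n=="top" else 4.5,fy=5 if n=="top" else 4.5,interpolation=cv2.INTER_NEAREST)[:600,:800])
for a,b in zip(C["top"],C["side"]): print(tri(a,b))
E
```

```text
top (291, 184) 109 [  4   3  13  15 133] (np.float64(291.2406015037594), np.float64(183.93233082706766)) [ 0.5761 -0.0765  0.0698] [ 0.5762 -0.077   0.0696]
top (309, 179) 107 [  4   2  13  15 132] (np.float64(309.1287878787879), np.float64(178.4090909090909)) [ 0.59   -0.1168  0.0696] [ 0.5887 -0.1164  0.0757]
top (327, 174) 106 [  3   3  13  14 133] (np.float64(326.3984962406015), np.float64(173.2330827067669)) [ 0.6028 -0.1556  0.0662] [ 0.6016 -0.1554  0.072 ]
top (345, 168) 106 [  3   3  14  14 130] (np.float64(344.44615384615383), np.float64(167.57692307692307)) [ 0.6155 -0.1965  0.0699] [ 0.6155 -0.1965  0.0698]
side (276, 209) 126 [  0   0  21  13 185] (np.float64(276.227027027027), np.float64(203.8108108108108)) [ 0.6003 -0.0695  0.0573] [ 0.5958 -0.0652  0.0622]
side (295, 213) 124 [  0   0  21  13 186] (np.float64(295.36559139784947), np.float64(207.8763440860215)) [ 0.6129 -0.1096  0.058 ] [ 0.6049 -0.1097  0.0655]
side (315, 217) 125 [  0   0  21  15 204] (np.float64(315.0098039215686), np.float64(212.58823529411765)) [ 0.6285 -0.1506  0.0573] [ 0.6226 -0.1478  0.0605]
side (335, 221) 123 [  0   0  21  14 195] (np.float64(335.1025641025641), np.float64(216.13846153846154)) [ 0.6383 -0.1914  0.0581] [ 0.6351 -0.189   0.0626]
[ 0.5773 -0.0783  0.076 ]
[ 0.5906 -0.1183  0.0755]
[ 0.6038 -0.1579  0.0735]
[ 0.6169 -0.1978  0.075 ]
```

View pics/top_c.png

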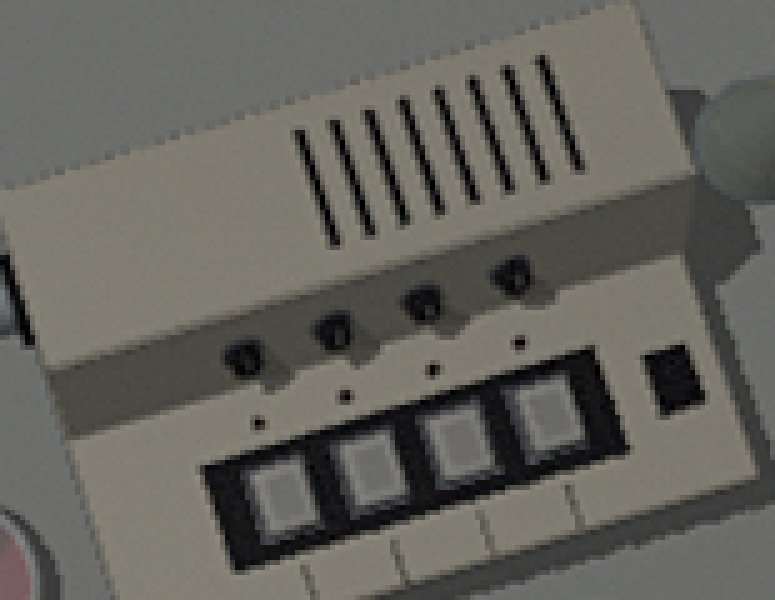

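View pics/side_c.png

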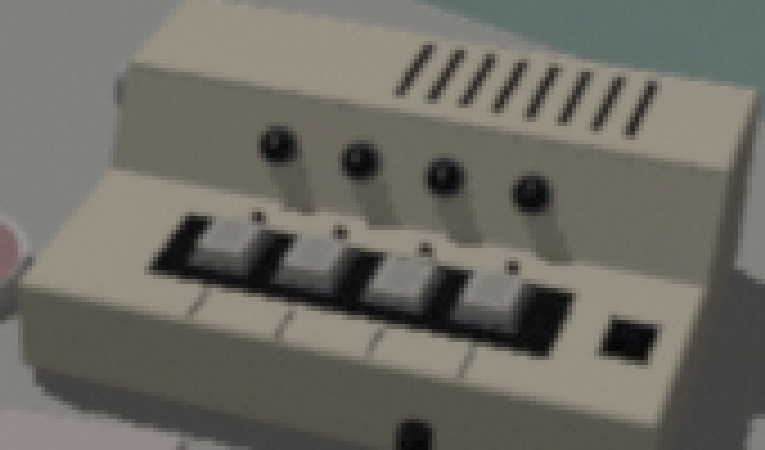

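Key 3 already reads about 3.5 mm lower than the others in depth (0.0662 against 0.0697). I'll refine the positions on the cap tops, work out the roll, and check the other objects for clearance.

Run:
```python
from h import *
from station import ctrl
from scipy.spatial.transform import Rotation as R
np.set_printoptions(precision=4,suppress=True)
seeds={"top":[(291,184),(309,178),(326,173),(344,168)],"side":[(276,208),(294,212),(314,216),(334,220)]}
K={}
for n in seeds:
    z=np.load(f"pics/{n}.npz"); W=cloud(n,z["d"]); g=cv2.cvtColor(z["im"],cv2.COLOR_RGB2GRAY); K[n]=[]
    for x,y in seeds[n]:
        zc=np.median(W[y-2:y+3,x-2:x+3,2]); v,u=np.mgrid[y-9:y+10,x-12:x+13]
        m=((abs(W[v,u,2]-zc)<.0022)&(g[v,u]>85)).astype(np.uint8); k,l,st,c=cv2.connectedComponentsWithStats(m,connectivity=4)
        s=l==l[9,12]; p=W[v[s],u[s]]; (cx,cy),wh,a=cv2.minAreaRect((p[:,:2]*1000).astype(np.float32))
        K[n].append(p.mean(0)); print(n,p.mean(0),zc,s.sum(),(cx,cy),wh)
    K[n]=np.array(K[n]); d=K[n][0]-K[n][3]; print(np.linalg.norm(d)/3,np.degrees(np.arctan2(d[1],d[0]))-90)
print("tri/avg",(K["top"]+K["side"])/2)
k=(K["top"]+K["side"])/2; d=k[0]-k[3]; yaw=np.arctan2(-d[0],d[1])
o=ctrl.get_obs(); M=R.from_rotvec(o["tool_rot"]).as_matrix(); print(M)
ty=np.arctan2(M[1,1],M[0,1]); print("yaw",yaw,"roll needed",ty-yaw)
```

```text
top [ 0.5754 -0.0767  0.0699] 0.07016494680639662 108 (576.173828125, -76.69475555419922) (28.682348251342773, 22.075599670410156)
top [ 0.5887 -0.1167  0.0697] 0.06994446710427271 113 (589.1262817382812, -116.51434326171875) (27.813411712646484, 22.85895538330078)
top [ 0.6017 -0.156   0.0663] 0.06665950441346935 100 (602.5640869140625, -156.3336944580078) (28.07193374633789, 22.677412033081055)
top [ 0.6149 -0.1958  0.0701] 0.07047428594564664 111 (615.0543212890625, -196.22044372558594) (27.746166229248047, 23.241296768188477)
0.04183773205850285 18.33737516915906
side [ 0.5758 -0.0793  0.0695] 0.06948932112574535 86 (576.9730224609375, -78.51368713378906) (31.164426803588867, 22.513418197631836)
side [ 0.5891 -0.1192  0.0696] 0.06971038971726584 83 (589.6427001953125, -118.44058990478516) (29.868515014648438, 21.45989418029785)
side [ 0.6017 -0.1586  0.0664] 0.06652646667020823 86 (601.8152465820312, -158.49273681640625) (31.591108322143555, 22.627466201782227)
side [ 0.6147 -0.199   0.0698] 0.06977374859836061 95 (614.8841552734375, -198.18862915039062) (29.488759994506836, 22.440963745117188)
0.04195389538290975 18.013249173022317
tri/avg [[ 0.5756 -0.078   0.0697]
 [ 0.5889 -0.118   0.0697]
 [ 0.6017 -0.1573  0.0664]
 [ 0.6148 -0.1974  0.07  ]]
[[-0.9235  0.3837 -0.0009]
 [ 0.3837  0.9235 -0.0017]
 [ 0.0002 -0.0019 -1.    ]]
yaw 0.3172151192054653 roll needed 0.8597839876662061
```

Both views give key 3 as 3.5 mm low. First I close the fingers and roll so the fingertip (about 29 × 22 mm) lines up with the caps, then translate.

```bash
python3 -m handwheel '[{"roll":0.123},{"roll":0.123},{"roll":0.123},{"roll":0.123},{"roll":0.123},{"roll":0.123},{"roll":0.122},{},{}]' 0 20; python3 -m handwheel '[{"tx":-36,"ty":6},{"tx":-36,"ty":6},{"tx":-36,"ty":6},{"tx":-36,"ty":6},{"tx":-36,"ty":6},{"tx":-36,"ty":6},{"tx":-36,"ty":6},{"tx":-36,"ty":6},{"tx":-36,"ty":6},{"tx":-36,"ty":6},{},{}]'
```

```text
$[0]: bad value
$[0]: bad value
```

```bash
python3 -m handwheel '[{"tx":0,"ty":0,"tz":0,"roll":0.123},{"tx":0,"ty":0,"tz":0,"roll":0.123},{"tx":0,"ty":0,"tz":0,"roll":0.123},{"tx":0,"ty":0,"tz":0,"roll":0.123},{"tx":0,"ty":0,"tz":0,"roll":0.123},{"tx":0,"ty":0,"tz":0,"roll":0.123},{"tx":0,"ty":0,"tz":0,"roll":0.122},{"tx":0,"ty":0,"tz":0,"roll":0},{"tx":0,"ty":0,"tz":0,"roll":0}]' 0 20
```

```text
t: 0.85
tool_pos: [0.2397, 0.5769, 0.2307]
tool_rot: [1.839, 2.547, -0.001]
contact_force: [-0.7, -0.2, 0.6]
opening: 0.0001
grip_force: 0.0
```

```bash
python3 -m handwheel '[{"tx":-36,"ty":6,"tz":0,"roll":0},{"tx":-36,"ty":6,"tz":0,"roll":0},{"tx":-36,"ty":6,"tz":0,"roll":0},{"tx":-36,"ty":6,"tz":0,"roll":0},{"tx":-36,"ty":6,"tz":0,"roll":0},{"tx":-36,"ty":6,"tz":0,"roll":0},{"tx":-36,"ty":6,"tz":0,"roll":0},{"tx":-36,"ty":6,"tz":0,"roll":0},{"tx":-36,"ty":6,"tz":0,"roll":0},{"tx":-36,"ty":6,"tz":0,"roll":0},{"tx":0,"ty":0,"tz":0,"roll":0},{"tx":0,"ty":0,"tz":0,"roll":0}]'
```

```text
t: 1.85
tool_pos: [0.4096, 0.2525, 0.2313]
tool_rot: [-1.845, -2.542, -0.0]
contact_force: [-0.0, 0.1, 0.4]
opening: 0.0001
grip_force: 0.0
```

```bash
python3 -m handwheel '[{"tx":-36.6,"ty":5.4,"tz":8,"roll":0},{"tx":-36.6,"ty":5.4,"tz":8,"roll":0},{"tx":-36.6,"ty":5.4,"tz":8,"roll":0},{"tx":-36.6,"ty":5.4,"tz":8,"roll":0},{"tx":-36.6,"ty":5.4,"tz":8,"roll":0},{"tx":-36.6,"ty":5.4,"tz":8,"roll":0},{"tx":-36.6,"ty":5.4,"tz":8,"roll":0},{"tx":-36.6,"ty":5.4,"tz":8,"roll":0},{"tx":-36.6,"ty":5.4,"tz":8,"roll":0},{"tx":-36.6,"ty":5.4,"tz":8,"roll":0},{"tx":0,"ty":0,"tz":0,"roll":0},{"tx":0,"ty":0,"tz":0,"roll":0}]'
```

```text
t: 2.85
tool_pos: [0.5747, -0.077, 0.1501]
tool_rot: [-1.841, -2.543, 0.0]
contact_force: [-1.3, 1.5, 0.7]
opening: 0.0001
grip_force: 0.0
```

```bash
python3 -m handwheel '[{"tx":-1.3,"ty":0.8,"tz":20,"roll":0},{"tx":0,"ty":0,"tz":20,"roll":0},{"tx":0,"ty":0,"tz":18,"roll":0},{"tx":0,"ty":0,"tz":12,"roll":0},{"tx":0,"ty":0,"tz":3,"roll":0},{"tx":0,"ty":0,"tz":0,"roll":0},{"tx":0,"ty":0,"tz":0,"roll":0}]'
python3 - <<'E'
from h import *
im,d=optics.get_image("side"); cv2.imwrite("pics/s2.png",cv2.resize(im[100:260,180:400,::-1],None,fx=3.5,fy=3.5))
E
```

```text
t: 3.43
tool_pos: [0.5762, -0.0774, 0.0793]
tool_rot: [1.841, 2.544, 0.001]
contact_force: [0.2, -0.2, -0.1]
opening: -0.0002
grip_force: 0.0
```

View pics/s2.png

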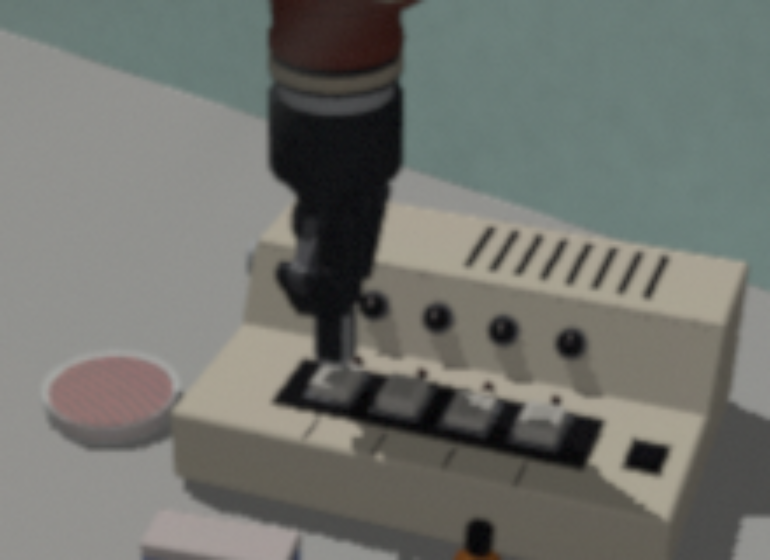

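The closed fingertip at crop pixel (338,362) hovers centred over the left key, whose top is at about (335,380). Nothing is in the way, so I'll tap gently.

```bash
python3 -m handwheel '[{"tx":0,"ty":0,"tz":4,"roll":0},{"tx":0,"ty":0,"tz":3.5,"roll":0},{"tx":0,"ty":0,"tz":0.5,"roll":0},{"tx":0,"ty":0,"tz":0.5,"roll":0},{"tx":0,"ty":0,"tz":0,"roll":0}]'; python3 -m handwheel '[{"tx":0,"ty":0,"tz":0.5,"roll":0},{"tx":0,"ty":0,"tz":0.5,"roll":0},{"tx":0,"ty":0,"tz":0,"roll":0}]'
```

```text
t: 3.9
tool_pos: [0.5755, -0.0782, 0.0701]
tool_rot: [-1.843, -2.544, 0.0]
contact_force: [-1.7, 1.2, 1.8]
opening: 0.0001
grip_force: 1.2
t: 4.15
tool_pos: [0.5756, -0.0782, 0.0691]
tool_rot: [1.843, 2.544, -0.0]
contact_force: [-2.3, 0.3, 3.6]
opening: 0.0003
grip_force: 1.8
```

```bash
python3 -m handwheel '[{"tx":0,"ty":0,"tz":0.3,"roll":0},{"tx":0,"ty":0,"tz":0,"roll":0}]'; python3 -m handwheel '[{"tx":0,"ty":0,"tz":-6,"roll":0},{"tx":0,"ty":0,"tz":-6.3,"roll":0},{"tx":-14,"ty":0,"tz":0,"roll":0},{"tx":-14,"ty":0,"tz":0,"roll":0},{"tx":-14,"ty":0,"tz":0,"roll":0},{"tx":0,"ty":0,"tz":0,"roll":0},{"tx":0,"ty":0,"tz":0,"roll":0}]'
```

```text
t: 4.32
tool_pos: [0.5757, -0.0782, 0.0688]
tool_rot: [1.843, 2.544, -0.0]
contact_force: [-2.3, 0.4, 3.8]
opening: -0.0001
grip_force: 2.1
t: 4.9
tool_pos: [0.5888, -0.1193, 0.0805]
tool_rot: [-1.845, -2.542, -0.0]
contact_force: [-0.4, -0.1, -0.8]
opening: 0.0005
grip_force: 0.0
```

```bash
python3 -m handwheel '[{"tx":0.5,"ty":0,"tz":5,"roll":0},{"tx":0,"ty":0,"tz":4,"roll":0},{"tx":0,"ty":0,"tz":0.8,"roll":0},{"tx":0,"ty":0,"tz":0.5,"roll":0},{"tx":0,"ty":0,"tz":0,"roll":0}]'; python3 -m handwheel '[{"tx":0,"ty":0,"tz":0.5,"roll":0},{"tx":0,"ty":0,"tz":0.6,"roll":0},{"tx":0,"ty":0,"tz":0,"roll":0},{"tx":0,"ty":0,"tz":0,"roll":0}]'
```

```text
t: 5.32
tool_pos: [0.5883, -0.1171, 0.0702]
tool_rot: [-1.842, -2.544, 0.0]
contact_force: [0.0, 0.7, 1.1]
opening: 0.0
grip_force: 0.0
t: 5.65
tool_pos: [0.5886, -0.1173, 0.0697]
tool_rot: [-1.843, -2.544, -0.001]
contact_force: [-1.1, 2.9, 2.1]
opening: 0.0001
grip_force: 1.4
```

```bash
python3 -m handwheel '[{"tx":0,"ty":0,"tz":0.6,"roll":0},{"tx":0,"ty":0,"tz":0,"roll":0},{"tx":0,"ty":0,"tz":0,"roll":0}]'; python3 -m handwheel '[{"tx":0,"ty":0,"tz":-6,"roll":0},{"tx":0,"ty":0,"tz":-6.3,"roll":0},{"tx":-14,"ty":0,"tz":0,"roll":0},{"tx":-14,"ty":0,"tz":0,"roll":0},{"tx":-14,"ty":0,"tz":0,"roll":0},{"tx":0,"ty":0,"tz":0,"roll":0},{"tx":0,"ty":0,"tz":0,"roll":0}]'
```

```text
t: 5.9
tool_pos: [0.5887, -0.1174, 0.0691]
tool_rot: [-1.843, -2.544, -0.001]
contact_force: [-1.7, 1.2, 4.4]
opening: 0.0001
grip_force: 1.9
t: 6.48
tool_pos: [0.6017, -0.1589, 0.0808]
tool_rot: [-1.845, -2.542, 0.0]
contact_force: [0.2, 0.3, 0.1]
opening: -0.0001
grip_force: 0.0
```

Keys 1 and 2 gave contact just under z = 0.070 and are raised. Now key 3.

```bash
python3 -m handwheel '[{"tx":0.5,"ty":0,"tz":5,"roll":0},{"tx":0,"ty":0,"tz":4.5,"roll":0},{"tx":0,"ty":0,"tz":1,"roll":0},{"tx":0,"ty":0,"tz":0.7,"roll":0},{"tx":0,"ty":0,"tz":0,"roll":0},{"tx":0,"ty":0,"tz":0,"roll":0}]'; python3 -m handwheel '[{"tx":0,"ty":0,"tz":0.6,"roll":0},{"tx":0,"ty":0,"tz":0.6,"roll":0},{"tx":0,"ty":0,"tz":0,"roll":0},{"tx":0,"ty":0,"tz":0,"roll":0}]'
```

```text
t: 6.98
tool_pos: [0.6014, -0.1567, 0.0699]
tool_rot: [-1.842, -2.545, 0.0]
contact_force: [-0.5, -0.3, -0.9]
opening: 0.0002
grip_force: 0.0
t: 7.32
tool_pos: [0.6015, -0.157, 0.0688]
tool_rot: [1.843, 2.544, -0.0]
contact_force: [-0.0, -0.4, 0.0]
opening: -0.0001
grip_force: 0.0
```

No force at 0.0688, so key 3 is low. I'll keep going in small steps.

```bash
python3 -m handwheel '[{"tx":0,"ty":0,"tz":0.8,"roll":0},{"tx":0,"ty":0,"tz":0.8,"roll":0},{"tx":0,"ty":0,"tz":0,"roll":0},{"tx":0,"ty":0,"tz":0,"roll":0}]';python3 -m handwheel '[{"tx":0,"ty":0,"tz":0.6,"roll":0},{"tx":0,"ty":0,"tz":0.4,"roll":0},{"tx":0,"ty":0,"tz":0,"roll":0}]'
```

```text
t: 7.65
tool_pos: [0.6014, -0.157, 0.067]
tool_rot: [-1.843, -2.544, 0.0]
contact_force: [0.4, -0.4, -1.1]
opening: 0.0001
grip_force: 0.0
t: 7.9
tool_pos: [0.6016, -0.157, 0.0666]
tool_rot: [1.843, 2.544, -0.0]
contact_force: [-1.7, 0.5, 3.0]
opening: 0.0
grip_force: 1.4
```

Key 3 makes firm contact at 0.0666 with 3 N, so it is the latched one. Now key 4.

```bash
python3 -m handwheel '[{"tx":0,"ty":0,"tz":-7,"roll":0},{"tx":0,"ty":0,"tz":-7.5,"roll":0},{"tx":-14,"ty":0,"tz":0,"roll":0},{"tx":-14,"ty":0,"tz":0,"roll":0},{"tx":-14,"ty":0,"tz":0,"roll":0},{"tx":0,"ty":0,"tz":0,"roll":0},{"tx":0,"ty":0,"tz":0,"roll":0}]'; python3 -m handwheel '[{"tx":0.5,"ty":0,"tz":5,"roll":0},{"tx":0,"ty":0,"tz":4,"roll":0},{"tx":0,"ty":0,"tz":0.6,"roll":0},{"tx":0,"ty":0,"tz":0.5,"roll":0},{"tx":0,"ty":0,"tz":0,"roll":0},{"tx":0,"ty":0,"tz":0,"roll":0}]'
```

```text
t: 8.48
tool_pos: [0.6146, -0.1982, 0.0802]
tool_rot: [-1.845, -2.542, -0.0]
contact_force: [-0.0, -0.7, -0.2]
opening: -0.0001
grip_force: 0.0
t: 8.98
tool_pos: [0.6143, -0.1961, 0.0704]
tool_rot: [-1.842, -2.544, -0.0]
contact_force: [-0.4, -0.2, -0.2]
opening: 0.0003
grip_force: 0.0
```

```bash
python3 -m handwheel '[{"tx":0,"ty":0,"tz":0.6,"roll":0},{"tx":0,"ty":0,"tz":0.6,"roll":0},{"tx":0,"ty":0,"tz":0,"roll":0},{"tx":0,"ty":0,"tz":0,"roll":0}]'; python3 -m handwheel '[{"tx":0,"ty":0,"tz":0.5,"roll":0},{"tx":0,"ty":0,"tz":0,"roll":0},{"tx":0,"ty":0,"tz":0,"roll":0}]'
```

```text
t: 9.32
tool_pos: [0.6145, -0.1962, 0.0697]
tool_rot: [-1.843, -2.544, -0.001]
contact_force: [-0.6, 1.9, 3.5]
opening: -0.0001
grip_force: 1.4
t: 9.57
tool_pos: [0.6145, -0.1963, 0.069]
tool_rot: [-1.843, -2.544, -0.001]
contact_force: [-1.1, 1.7, 3.9]
opening: -0.0002
grip_force: 1.9
```

Key 4 is raised and touched. Now I lift and go back to key 3.

```bash
python3 -m handwheel '[{"tx":0,"ty":0,"tz":-6,"roll":0},{"tx":0,"ty":0,"tz":-6,"roll":0},{"tx":13.5,"ty":0,"tz":0,"roll":0},{"tx":14,"ty":0,"tz":0,"roll":0},{"tx":14,"ty":0,"tz":0,"roll":0},{"tx":0,"ty":0,"tz":0,"roll":0},{"tx":0,"ty":0,"tz":0,"roll":0}]'; python3 -m handwheel '[{"tx":0,"ty":0,"tz":6,"roll":0},{"tx":0,"ty":0,"tz":5,"roll":0},{"tx":0,"ty":0,"tz":2,"roll":0},{"tx":0,"ty":0,"tz":0,"roll":0},{"tx":0,"ty":0,"tz":0,"roll":0}]'
```

```text
t: 10.15
tool_pos: [0.6008, -0.1555, 0.0803]
tool_rot: [-1.84, -2.545, 0.001]
contact_force: [0.7, 0.0, 0.2]
opening: 0.0
grip_force: 0.0
t: 10.57
tool_pos: [0.6014, -0.1573, 0.0674]
tool_rot: [-1.843, -2.543, 0.0]
contact_force: [-0.3, -1.1, 0.2]
opening: -0.0
grip_force: 0.0
```

```bash
python3 -m handwheel '[{"tx":0,"ty":0,"tz":1,"roll":0},{"tx":0,"ty":0,"tz":1,"roll":0},{"tx":0,"ty":0,"tz":1,"roll":0},{"tx":0,"ty":0,"tz":0.7,"roll":0},{"tx":0,"ty":0,"tz":0.5,"roll":0},{"tx":0,"ty":0,"tz":0,"roll":0},{"tx":0,"ty":0,"tz":0,"roll":0}]'
```

```text
t: 11.15
tool_pos: [0.6017, -0.1573, 0.0653]
tool_rot: [1.843, 2.544, -0.001]
contact_force: [-4.2, 1.0, 7.7]
opening: 0.0004
grip_force: 4.0
```

```bash
python3 -m handwheel '[{"tx":0,"ty":0,"tz":0.7,"roll":0},{"tx":0,"ty":0,"tz":0.7,"roll":0},{"tx":0,"ty":0,"tz":0.6,"roll":0},{"tx":0,"ty":0,"tz":0,"roll":0},{"tx":0,"ty":0,"tz":0,"roll":0}]'
```

```text
t: 11.57
tool_pos: [0.6017, -0.1573, 0.0637]
tool_rot: [1.843, 2.544, -0.001]
contact_force: [-5.1, 1.2, 10.0]
opening: -0.0002
grip_force: 4.9
```

```bash
python3 -m handwheel '[{"tx":0,"ty":0,"tz":0.6,"roll":0},{"tx":0,"ty":0,"tz":0.4,"roll":0},{"tx":0,"ty":0,"tz":0,"roll":0},{"tx":0,"ty":0,"tz":0,"roll":0}]'; python3 -m handwheel '[{"tx":0,"ty":0,"tz":-4,"roll":0},{"tx":0,"ty":0,"tz":-4,"roll":0},{"tx":0,"ty":0,"tz":-8,"roll":0},{"tx":0,"ty":0,"tz":-15,"roll":0},{"tx":0,"ty":0,"tz":-20,"roll":0},{"tx":0,"ty":0,"tz":-30,"roll":0},{"tx":0,"ty":0,"tz":-30,"roll":0},{"tx":0,"ty":-35,"tz":-30,"roll":0},{"tx":0,"ty":-35,"tz":-10,"roll":0},{"tx":0,"ty":-35,"tz":0,"roll":0},{"tx":0,"ty":-35,"tz":0,"roll":0},{"tx":0,"ty":0,"tz":0,"roll":0}]'
python3 - <<'E'
from h import *
np.set_printoptions(precision=4,suppress=True)
s={"top":[(291,184),(309,178),(326,173),(344,168)],"side":[(276,208),(294,212),(314,216),(334,220)]}
for n in s:
    im,d=optics.get_image(n); W=cloud(n,d); print(n,[round(float(np.median(W[y-2:y+3,x-2:x+3,2])),4) for x,y in s[n]])
    cv2.imwrite(f"pics/f_{n}.png",im[:,:,::-1])
E
```

```text
t: 11.9
tool_pos: [0.6017, -0.1573, 0.063]
tool_rot: [1.843, 2.544, -0.001]
contact_force: [-5.9, 2.0, 11.3]
opening: -0.0002
grip_force: 5.6
t: 12.9
tool_pos: [0.4675, -0.2005, 0.2083]
tool_rot: [-1.846, -2.54, 0.003]
contact_force: [0.2, -0.6, -1.6]
opening: 0.0003
grip_force: 0.0
top [0.0705, 0.0695, 0.0701, 0.0706]
side [0.0698, 0.0697, 0.0703, 0.0699]
```

View pics/f_side.png

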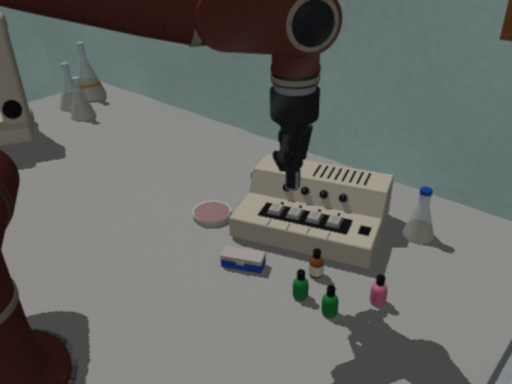

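All four keys now read about 0.070 in both views. The flask, dish, bottle and slide box are at the same pixels as before, and the arm is clear at z = 0.21. Handing in.

```bash
python3 -c "
from station import ctrl; print(ctrl.finish_job())"
```

```text
the job is handed in; nothing more can be done
None
```

I tapped all four keys from left to right and found the third one latched. I pressed it fully once, and both cameras then showed all four keys raised and the flask, dish, oil bottle and slide box where they were; the job is handed in, with no verdict returned.

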